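# Stand the mate gourd in its ring on the serving tray

## Task

Lay out the mate set: first put the wooden ring stand flat on the clear end of the serving tray and let go of it, then take the round-bottomed gourd cup out of the bowl it is leaning in and stand it upright, mouth up, in the ring. Lower the gourd until it rests in the ring, let it settle there while you still hold it, and only then let go. Leave the bowl and everything else where they are.

Things in the scene. Friction and masses are not known exactly. Their poses are not given: they have to be found in the camera images.
- gourd: Mate gourd: hollow pear-shaped brown drinking cup with a steel band at its mouth, 0.16 kg, 126 mm tall; round-bottomed, so it cannot stand alone. Origin: lowest point of the round bottom, on the axis; z runs along the axis from bottom to mouth. It starts belly-down in the bowl, neck leaning on the rim, axis about 42 degrees from vertical, mouth toward the bowl's -x side.
- gourd_belly (a point): Centre of the gourd's belly, a ball of 72 mm diameter, on the axis 36 mm from the bottom. With the gourd seated in the ring this point is over the ring's middle, 63 mm above the ring's underside. The gourd then stays at whatever slant it is left: it does not right itself.
- gourd_neck (a point): Middle of the gourd's neck, on its axis 95 mm from the bottom. The neck is a straight tube 49 mm across from 80 to 126 mm up (50 mm over the steel band, 112 to 126 mm up); below it widens into the belly. The mouth is 41 mm wide, the inside 53 mm deep. At the start the bowl's rim touches the neck's underside about 80 mm up.
- stand: The gourd's stand: a loose plain turned ring of light wood, 64 mm outside diameter, 47 mm opening right through (wall 8.5 mm), 36 mm high, 70 g. It starts flat on the table between the tray and the bowl. Origin: centre of its underside; z up. The belly seats on the top inner edge.
- tray: Wooden serving tray, fixed, 290 mm (its x) by 190 mm (its y), floor 8 mm thick, rim 8 mm wide and 18 mm high. Origin: centre of its underside; z up. The jar stands on its +x half; the -x half (the end nearer the robot) is the clear end.
- bowl: Small deep white ceramic bowl, loose, 0.32 kg, 96 mm across the rim, 58 mm high, wall 4.5 mm, inner floor 7 mm up. Origin: centre of its underside; z up; the gourd leans out over its -x side. Tray and bowl may be on either side of the table.
- jar: Bystander: glass jar with steel cap, 72 mm diameter, 105 mm high, on the tray's +x half. Origin: centre of its underside.
- mug: Bystander: white mug, 78 mm diameter, 80 mm high, with a handle, behind the bowl on the side away from the gourd's mouth. Origin: centre of its underside.
- tin: Bystander: small round steel tin, 66 mm diameter, 68 mm high, beyond the stand. Origin: centre of its underside.
- ladle: Bystander: steel ladle, 350 mm long, lying flat beyond the tin. Origin: under the middle of its length.
- spatula: Bystander: wooden spatula, 290 mm long, lying flat to the robot's right, outside the tray or bowl. Origin: underside, near the middle.
- straw: Bystander: steel mate straw, 200 mm long, 18 mm at its thick end, lying flat across the near side of the stand. Origin: underside, near the middle.
There are look-alikes about, which are no part of the job. Leave any orange or red look-alike of the gourd alone. Leave any green look-alike of the bowl alone.

How it is judged:
By the outcome, as a careful person would: the job done as asked, in the order asked, and still so for the second after the job is handed in, with the robot touching nothing.
It also fails if it takes over 64 s, if anything falls off the work surface, if the arm or the gripper's body presses on something with over 40 N, if the wrist force passes 120 N, or if a joint passes its speed limit or range.

## Robot

A 7-joint arm with a two-finger parallel gripper is mounted at the origin on the work surface. World frame = base frame: x ahead of the robot, y to its left, z up, the work surface at z = 0. Lengths are in m, angles in rad, forces in N, time in s.
With the tool pointing down it reaches from about 0.4 to 0.9 m from the base axis. Payload 5.5 kg.
Tool frame: the origin (TCP) lies midway between the tips of the shut fingers; the grasp point (between the pads) lies 19 mm behind it; x points along the fingers, y is the direction in which the jaws open and shut, and the axes are right-handed (so a half turn about x gives the same grasp; the last joint's range is limited). The gripper opens to 85 mm and grips with 20 to 120 N. Pads are 22 mm wide; open, the fingers measure 114 mm over their backs; the gripper's body (76 mm by 85 mm) begins 54 mm behind the grasp point. The pads swing forward as they close: fully open they stand 13 mm farther back than shut.
Start: joints at [0.263, 0.501, -0.427, 1.55, 0.221, 1.138, -0.21], TCP at [0.65, 0, 0.231] pointing down, gripper open.
Joint ranges: [-2.88, 2.88], [-0.31, 2.03], [-1.54, 1.56], [0.2, 2.42], [-1.41, 4.55], [0.19, 2.02], [-2.57, 2.57]. Speed limits (rad/s): [2.57, 2.57, 3.14, 3.14, 3.14, 3.14, 3.14].

## Interface

Orientations are given as a unit quaternion [x, y, z, w].
In Python, from workcell import manip, viewer, ticket, nets gives the robot as it stands.
- The arm moves only by the tool apply_moves, never from a script. Its argument "series" is a list of rows, each a list of 7 numbers: the shift along the world's x, y, z in units of 25 mm (1.0 is 25 mm), then the turn, a rotation vector about the world's x, y, z in units of 6 degrees (1.0 is 6 degrees), then the closure, from 0 (fully open) to 1 (shut). A call has 1 to 12 rows; each row shifts and turns the pose as measured when the row begins; what a row does not reach is not made up. A row lasts 1/8 s, in which the tool goes at most 62.5 mm and 10.7 degrees, less where a joint would pass 70% of its speed; a pose out of reach is approached as far as the arm can. A call is refused whole if a number of a shift passes 1 or a number of a turn 1, either way. A call with a gripper value outside its range is refused whole. The fingers move at their own pace and stop on an object; the grip force is fixed at half the most. Time passes only in rows, so rows that do not move let the fingers close. It gives the time, the measured TCP pose, the force and the opening at its end, in the units of the state.
- manip.state(): the state, without advancing time (a new reading comes with each control period).
- viewer.grab_frame(name): name is "scene" or "side" or "wrist"; returns (picture, depth): 400x640x3 uint8, blue, green, red; 400x640 float32, m along the optical axis (not along the pixel's ray), 0 where there is no reading.
- viewer.camera_params(name): a dict with "fx", "fy", "cx", "cy" (pixels), "dist_coeffs" ([k1, k2, p1, p2, k3] as OpenCV has them; the pictures are not rectified), "rvec" (rotation vector, rad) and "tvec" (3), from world to camera coordinates, as OpenCV has them. Camera axes: x right, y down, z forward; pixel columns grow to the right and rows downward; lengths in m; the calibration is good to about 2 mm. A picture is of the moment at which its call begins: read the wrist's pose just before it. camera_params takes no time and is no camera call; for the wrist camera it gives the pose at the moment of the call.
- ticket.sign_off(): hands the job in, once; it reports no verdict.
Trained networks look in the newest picture that a camera, given by its name, has taken for a name from the list of things; names that differ only in an ending like _2 or _b are one class to them, and where a whole thing is asked for, a point or a joint stands for the part that bears it (a point fixed in the world has none). Each returns a list of dicts, best first, with "conf" (0 to 1); they miss things now and then, are a little off and sometimes report something else, mostly with a low value. They report only what shows in the picture. A call takes as long as a camera call. They do not tell look-alikes from the thing itself.
- nets.trace(camera, thing): "mask" (400x640 bool, what is visible of it) and "extent" ([left, top, width, height] in pixels, round what is visible of it).
- nets.tip_of(camera, thing): "location" ([row, column] in pixels: a listed point, or the origin of a listed thing).
The state is a dict: "time_s": time; "joint_pos": joint angles; "dq": joint speeds; "effort": joint torques, N m; "position": TCP position; "tcp_rot": TCP orientation; "ft_force": force on the tool from outside, world axes, zero at the start; "moment": the same for the moment, N m; "finger_gap": finger opening in m.
Only numpy, scipy, OpenCV 4.12 (cv2) and the standard library are available. Lean on these libraries where they do the work, as an engineer would, in place of code of your own. Each camera call takes 0.05 s, during which the arm holds its last target. There are 200 camera calls.

## Working session

There is one attempt and no reset: what is moved stays moved. The work goes in short steps, Python scripts to look and compute and a tool call to move; the robot and the scene stay as the last step left them, time stands still between calls to the robot, and variables do not carry over. Pictures are saved under pics/ and viewed, about 8 in all and at most 12, crops included, and the job is handed in when it is done.

Besides the shell and the picture viewer there is one more tool, called after ">>>" as name([rows], argument=value, ...), one row to a line, values as JSON. apply_moves: Moves the arm, as the interface text tells. Its arguments: {"type":"object","properties":{"series":{"type":"array"}},"required":["series"]}

```bash
mkdir -p pics; ls; cat > h.py <<'E'
import numpy as np, cv2
from scipy.spatial.transform import Rotation as R
from workcell import manip, viewer, ticket, nets
def cam(n):
    p=viewer.camera_params(n)
    K=np.array([[p['fx'],0,p['cx']],[0,p['fy'],p['cy']],[0,0,1.]])
    return K,np.array(p['dist_coeffs'],float),np.array(p['rvec'],float).ravel(),np.array(p['tvec'],float).ravel()
def world(c,uv,d):
    K,D,r,t=c
    n=cv2.undistortPoints(np.asarray(uv,float).reshape(-1,1,2),K,D).reshape(-1,2)
    d=np.asarray(d,float).reshape(-1,1)
    P=np.c_[n*d,d]
    return (P-t)@cv2.Rodrigues(r)[0]
def pix(c,P):
    K,D,r,t=c
    return cv2.projectPoints(np.asarray(P,float).reshape(-1,1,3),r,t,K,D)[0].reshape(-1,2)
def cloud(c,depth,mask):
    v,u=np.nonzero(mask&(depth>0))
    return world(c,np.c_[u,v],depth[v,u])
E
python3 - <<'E'
from h import *
print(manip.state())
for n in ("scene","side"):
    c=cam(n); im,d=viewer.grab_frame(n)
    cv2.imwrite(f"pics/{n}0.png",im)
    np.savez(f"pics/{n}0.npz",im=im,d=d)
    for th in ("gourd","stand","tray","bowl"):
        for x in nets.trace(n,th)[:4]:
            P=cloud(c,d,x['mask'])
            print(n,th,round(x['conf'],2),x['extent'],np.round(np.percentile(P,[2,50,98],axis=0),3).tolist())
E
```

```text
pics
{'time_s': 0.0, 'joint_pos': array([ 0.26323314,  0.50188791, -0.42675492,  1.55148355,  0.22081004,
        1.13830084, -0.21031499]), 'dq': array([ 0.00146193,  0.00056851, -0.00072283,  0.00138008, -0.00054342,
       -0.00130763,  0.00014262]), 'effort': array([ 1.57038257e-04, -5.69523740e+01, -5.81651285e+00, -2.80938792e+01,
        1.07328620e-02,  1.20940185e-02,  1.30241034e-05]), 'position': array([ 6.49282971e-01, -8.99542818e-05,  2.30217073e-01]), 'tcp_rot': array([ 0.4995095 ,  0.50051338, -0.50049708,  0.49947901]), 'ft_force': array([-0.44577425,  0.8888677 ,  0.41869549]), 'moment': array([ 0.04107103, -0.01816634,  0.01805338]), 'finger_gap': 0.08555634944738344}
scene gourd 0.81 [210.8, 158.6, 52.4, 29.6] [[0.332, -0.297, 0.019], [0.366, -0.246, 0.049], [0.379, -0.181, 0.07]]
scene gourd 0.78 [143.3, 153.9, 47.5, 29.1] [[0.273, -0.473, 0.018], [0.304, -0.405, 0.049], [0.32, -0.356, 0.071]]
scene gourd 0.74 [217.5, 190.8, 40.8, 45.1] [[0.486, -0.291, 0.052], [0.531, -0.263, 0.08], [0.569, -0.227, 0.122]]
scene gourd 0.26 [455.8, 176.8, 41.5, 45.3] [[0.598, 0.2
[... 607 characters left out ...]
.661, 0.332, 0.114]]
side gourd 0.78 [298.1, 236.7, 49.9, 39.3] [[0.466, -0.299, 0.051], [0.512, -0.279, 0.086], [0.564, -0.249, 0.124]]
side gourd 0.65 [327.8, 111.5, 21.8, 39.8] [[0.59, 0.269, 0.014], [0.621, 0.281, 0.076], [0.656, 0.327, 0.118]]
side gourd 0.61 [192.9, 306.1, 38.4, 44.9] [[0.256, -0.434, 0.038], [0.289, -0.402, 0.061], [0.319, -0.366, 0.074]]
side stand 0.93 [292.8, 183.6, 22.0, 24.3] [[0.471, -0.016, 0.005], [0.499, 0.0, 0.027], [0.528, 0.043, 0.04]]
side bowl 0.92 [310.4, 241.7, 42.3, 48.5] [[0.491, -0.305, 0.002], [0.536, -0.291, 0.05], [0.578, -0.211, 0.062]]
side bowl 0.75 [218.4, 149.1, 31.8, 29.7] [[0.257, 0.13, 0.012], [0.298, 0.191, 0.042], [0.342, 0.221, 0.062]]
```

View pics/scene0.png

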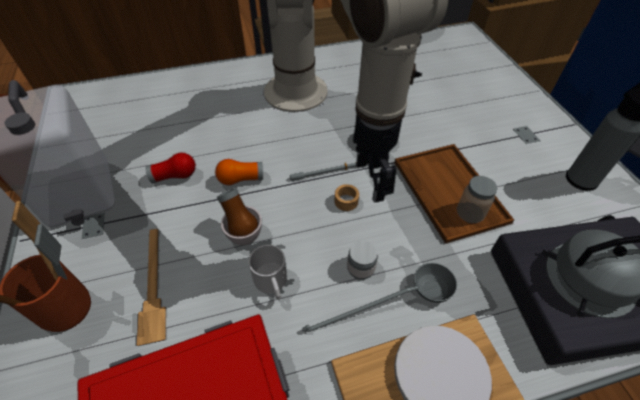

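```bash
python3 - <<'E'
import cv2,numpy as np
a=cv2.imread('pics/scene0.png');b=cv2.imread('pics/side0.png')
A=cv2.resize(a[140:250,195:375],None,fx=4,fy=4)[:300,:720]
A=cv2.resize(a[150:250,200:370],(680,400),interpolation=cv2.INTER_CUBIC)
B=cv2.resize(b[220:300,280:370],(225,200),interpolation=cv2.INTER_CUBIC)
C=np.zeros((600,680,3),np.uint8);C[:400]=A;C[400:,:225]=B
C[400:,230:230+440]=cv2.resize(b[100:300,150:590],(440,200))
cv2.imwrite('pics/crop1.png',C)
E
```

```text
(no output)
```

View pics/crop1.png

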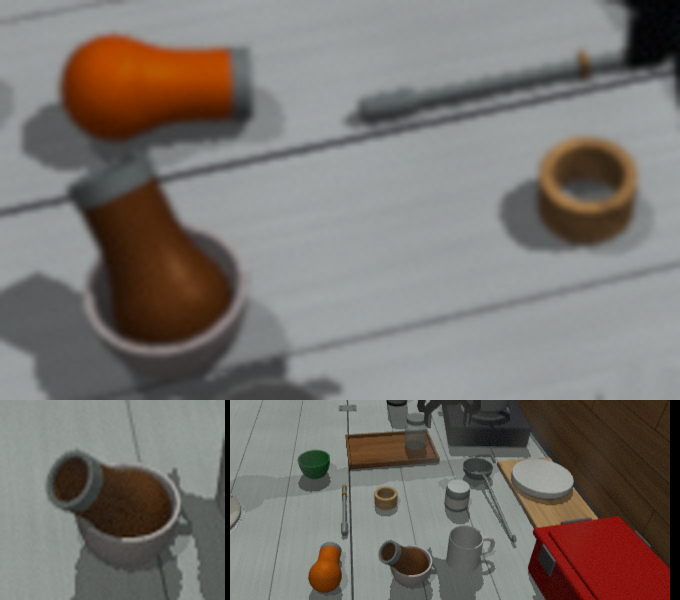

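The first view and the crop show three gourd candidates, by scene pixels: red lying at (170,167), orange lying at (238,171), and brown leaning in the white bowl at (240,213). The brown one with the steel band fits the description. The white bowl is at (241,228); the green bowl, at about (313,462) in the side inset of the crop, is the look-alike. The ring is at (346,196), the straw at (330,171), and the tray is on the left side with the jar at (478,199). Next I'll fit the geometry.

```bash
cat > fit.py <<'E'
from h import *
from scipy.optimize import least_squares
PROF=[(0,36.,36.)]
def gourd_res(p,P,c0):
    # p: belly xyz, ax, ay ; signed distance to union of sphere r36 and neck cyl r24.5 (44..90 above belly centre)
    b=p[:3]; a=np.array([p[3],p[4],np.sqrt(max(1e-6,1-p[3]**2-p[4]**2))])
    q=P-b; s=q@a; r=np.linalg.norm(q-np.outer(s,a),axis=1)
    ds=np.hypot(s,r)-.036
    prof=np.interp(s,[.022,.044,.076,.0761,.090],[.0285,.0245,.0245,.025,.025])
    return np.where(s<.022,ds,r-prof)
def fit_gourd(P,b0,a0):
    f=least_squares(gourd_res,[*b0,*a0],args=(P,None),loss='soft_l1',f_scale=.002)
    return f.x,np.sqrt(np.mean(f.fun**2))
def fit_circle(P,r0=None):
    m=np.median(P,0)
    f=least_squares(lambda p:np.hypot(P[:,0]-p[0],P[:,1]-p[1])-r0,m[:2],loss='soft_l1',f_scale=.002)
    return f.x,np.sqrt(np.mean(f.fun**2))
E
python3 - <<'E'
from fit import *
ker=np.ones((3,3),np.uint8)
for n in ("scene","side"):
    c=cam(n); im,d=viewer.grab_frame(n)
    def best(th,i):
        for x in nets.trace(n,th):
            P=cloud(c,d,cv2.erode(x['mask'].astype(np.uint8),ker)>0)
            if len(P)>15 and i(np.median(P,0)): return P
    def rep(*a): print(n,*a)
    P=best('gourd',lambda m:.45<m[0]<.58 and -.33<m[1]<-.2)
    if P is not None:
        x,e=fit_gourd(P,[.55,-.257,.05],[-.65,0]); rep('gourd',len(P),np.round(x,4),'rms',round(e,4),'tilt',np.degrees(np.arcsin(np.hypot(x[3],x[4]))).round(1),'yaw',np.degrees(np.arctan2(x[4],x[3])).round(1))
    for th,i,zt,r in (('stand',lambda m:abs(m[0]-.505)<.04 and abs(m[1])<.06,.03,.0278),('bowl',lambda m:.48<m[0]<.6 and -.33<m[1]<-.2,.052,.0458)):
        P=best(th,i)
        if P is None: rep(th,None); continue
        T=P[P[:,2]>zt]; rep(th,len(P),len(T),np.round(np.percentile(P,[5,95],axis=0),3).tolist(),fit_circle(T,r),'ztop',np.median(T[:,2]).round(4))
    for th in ('tray','straw','jar','mug','tin','gourd_neck'):
        for x in nets.trace(n,th)[:1]:
            P=cloud(c,d,x['mask']); 
            if len(P)<10: continue
            rep(th,round(x['conf'],2),np.round(np.percentile(P,[3,50,97],axis=0),3).tolist(), cv2.minAreaRect(P[P[:,2]<.2][:,:2].astype(np.float32)) if th in('tray','straw') else '')
E
```

```text
scene gourd 915 [ 0.5362 -0.2577  0.0421 -0.6337 -0.2217] rms 0.0016 tilt 42.2 yaw -160.7
scene stand 334 118 [[0.477, -0.014, 0.008], [0.532, 0.037, 0.036]] (array([0.50409661, 0.01275185]), np.float64(0.002145586766689452)) ztop 0.0347
scene bowl 247 87 [[0.506, -0.3, 0.032], [0.579, -0.218, 0.058]] (array([ 0.53423592, -0.25893147]), np.float64(0.0015318317940834485)) ztop 0.0557
scene tray 0.97 [[0.403, 0.199, 0.003], [0.534, 0.275, 0.007], [0.686, 0.384, 0.018]] ((0.5319957137107849, 0.3008224666118622), (0.31173643469810486, 0.2083783596754074), 2.4558048248291016)
scene straw 0.76 [[0.368, -0.104, -0.003], [0.388, -0.0, 0.011], [0.393, 0.072, 0.018]] ((0.3855999708175659, -0.01577652245759964), (0.03212844580411911, 0.18592040240764618), 6.164741516113281)
scene jar 0.74 [[0.471, -0.292, 0.052], [0.529, -0.264, 0.081], [0.567, -0.23, 0.12]] 
scene mug 0.83 [[0.628, -0.256, 0.0], [0.653, -0.221, 0.042], [0.73, -0.187, 0.08]] 
scene tin 0.98 [[0.669, -0.046, -0.0], [0.709, -0.018, 0.065], [0.729, 0.016, 0.069]] 
scene gourd_neck 0.65 [[0.486, -0.292, 0.054], [0.53, -0.265, 0.081
[... 448 characters left out ...]
], [0.52, 0.271, 0.012], [0.679, 0.382, 0.022]] ((0.5445694327354431, 0.31046974658966064), (0.29912346601486206, 0.23486663401126862), 2.555250883102417)
side straw 0.59 [[0.377, -0.109, 0.009], [0.385, -0.079, 0.017], [0.392, 0.086, 0.022]] ((0.3850371241569519, -0.009258478879928589), (0.20186547935009003, 0.015453203581273556), 89.77049255371094)
side jar 0.62 [[0.591, 0.27, 0.016], [0.62, 0.28, 0.077], [0.654, 0.325, 0.118]] 
side mug 0.73 [[0.627, -0.259, 0.008], [0.666, -0.232, 0.051], [0.725, -0.184, 0.082]] 
side tin 0.75 [[0.665, -0.046, 0.011], [0.691, -0.034, 0.057], [0.721, 0.008, 0.072]] 
side gourd_neck 0.81 [[0.317, -0.3, 0.022], [0.349, -0.273, 0.054], [0.375, -0.18, 0.073]]
```

>>> apply_moves([
  [-1,0.1,0,0,0,0,0],
  [-1,0.1,0,0,0,0,0],
  [-1,0.1,0,0,0,0,0],
  [-1,0.1,0,0,0,0,0],
  [-1,0.1,0,0,0,0,0],
  [-0.9,0,0,0,0,0,0],
  [0,0,0,0,0,0,0],
  [0,0,0,0,0,0,0],
])

```text
time_s: 2.5
position: [0.4994, 0.0129, 0.2319]
tcp_rot: [0.501, 0.499, -0.499, 0.501]
ft_force: [-0.2, -0.8, 0.2]
finger_gap: 0.0857
```

```bash
python3 - <<'E'
from fit import *
n='wrist'
s=manip.state(); c=cam(n); im,d=viewer.grab_frame(n); cv2.imwrite('pics/w1.png',im)
print(s['position'],R.from_quat(s['tcp_rot']).as_matrix().round(3).tolist(),s['ft_force'])
for x in nets.trace(n,'stand')[:2]:
    P=cloud(c,d,x['mask']); T=P[(P[:,2]>.03)&(P[:,2]<.045)]
    print(x['conf'],x['extent'],len(P),len(T),fit_circle(T,.0278),np.median(T[:,2]),np.percentile(T,[1,99],axis=0))
E
```

```text
[0.49941996 0.01290386 0.2318658 ] [[0.003, 1.0, -0.0], [-0.0, -0.0, -1.0], [-1.0, 0.003, 0.0]] [-0.18452835 -0.81972088  0.2496905 ]
0.74 [294.6, 130.9, 60.5, 63.6] 1903 1430 (array([0.49795225, 0.01726827]), np.float64(0.002476423894249119)) 0.03557496472638252 [[ 0.46802719 -0.01352993  0.03093524]
 [ 0.52800918  0.04765651  0.03739891]]
```

View pics/w1.png

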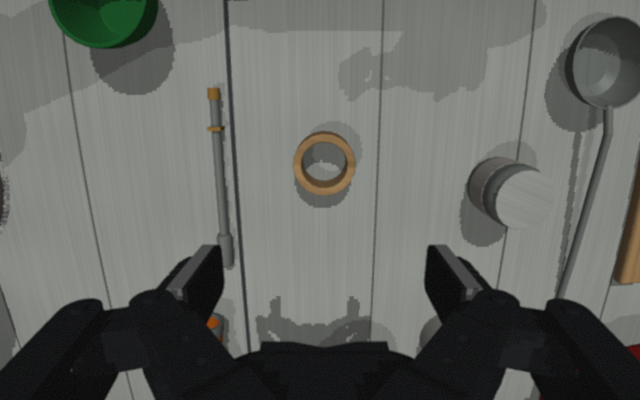

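The wrist view shows the ring at (325,163) between the straw (218,180) and the tin (510,195), and the jaws along x clear both. The measured centre is about (0.4995, 0.0145), so I'll descend over it.

>>> apply_moves([
  [0,0.06,-1,0,0,0,0],
  [0,0,-1,0,0,0,0],
  [0,0,-1,0,0,0,0],
  [0,0,-1,0,0,0,0],
  [0,0,-1,0,0,0,0],
  [0,0,-1,0,0,0,0],
  [0,0,-1,0,0,0,0],
  [0,0,-0.5,0,0,0,0],
  [0,0,0,0,0,0,0],
])

```text
time_s: 3.72
position: [0.5072, 0.0153, 0.0376]
tcp_rot: [0.503, 0.498, -0.498, 0.501]
ft_force: [0.3, -0.3, 0.5]
finger_gap: 0.0857
```

```bash
python3 - <<'E'
from fit import *
n='wrist'
s=manip.state(); c=cam(n); im,d=viewer.grab_frame(n)
print(s['position'],s['ft_force'])
for x in nets.trace(n,'stand')[:1]:
    P=cloud(c,d,x['mask']); T=P[(P[:,2]>.03)&(P[:,2]<.045)]
    print(x['conf'],x['extent'],len(P),len(T),fit_circle(T,.0278),np.median(T[:,2]),np.percentile(T,[1,99],axis=0))
E
```

```text
[0.50719431 0.01528431 0.03761283] [ 0.26476315 -0.34532338  0.4854068 ]
0.96 [242.5, 170.6, 134.9, 137.6] 10540 6808 (array([0.49884343, 0.0180272 ]), np.float64(0.002569861468662699)) 0.035568109291538044 [[ 0.46907515 -0.01293799  0.03040015]
 [ 0.52851234  0.047819    0.03703877]]
```

>>> apply_moves([
  [-0.3,0.04,0,0,0,0,0],
  [0,0,0,0,0,0,0],
  [0,0,-0.5,0,0,0,0],
  [0,0,-0.5,0,0,0,0],
  [0,0,-0.4,0,0,0,0],
  [0,0,0,0,0,0,0],
])

```text
time_s: 4.58
position: [0.5014, 0.0161, 0.0032]
tcp_rot: [0.504, 0.497, -0.497, 0.502]
ft_force: [0.6, 0.4, 0.2]
finger_gap: 0.0851
```

>>> apply_moves([
  [-0.08,0,0,0,0,0,0],
  [0,0,0,0,0,0,0.5],
  [0,0,0,0,0,0,0.5],
  [0,0,0,0,0,0,1],
  [0,0,0,0,0,0,1],
  [0,0,0,0,0,0,1],
  [0,0,0,0,0,0,1],
])

```text
time_s: 5.45
position: [0.5, 0.0162, 0.0043]
tcp_rot: [0.505, 0.496, -0.496, 0.502]
ft_force: [-0.3, 0.7, -0.2]
finger_gap: 0.0621
```

>>> apply_moves([
  [0,0,0.6,0,0,0,1],
  [0,0,1,0,0,0,1],
  [0,0,1,0,0,0,1],
  [0,0.5,1,0,0,0,1],
  [0,1,0.5,0,0,0,1],
  [0,1,0,0,0,0,1],
  [0,1,0,0,0,0,1],
  [0,1,0,0,0,0,1],
  [0,0,0,0,0,0,1],
])

```text
time_s: 6.58
position: [0.5007, 0.1318, 0.1185]
tcp_rot: [0.507, 0.495, -0.495, 0.504]
ft_force: [0.2, 0.3, -0.7]
finger_gap: 0.0621
```

```bash
python3 - <<'E'
from fit import *
n='wrist'
s=manip.state(); c=cam(n); im,d=viewer.grab_frame(n); cv2.imwrite('pics/w2.png',im)
print(s['position'],s['ft_force'],s['finger_gap'])
for x in nets.trace(n,'stand')[:1]:
    P=cloud(c,d,x['mask']); z=np.percentile(P[:,2],90); T=P[P[:,2]>z-.006]
    print(x['conf'],x['extent'],len(T),fit_circle(T,.0278),z,'rel tcp',np.percentile(T,[1,99],axis=0)-s['position'])
for x in nets.trace(n,'tray')[:1]:
    P=cloud(c,d,x['mask']); F=P[(P[:,2]<.03)&(P[:,2]>.004)]
    print('tray',x['conf'],x['extent'],np.percentile(F,[1,50,99],axis=0))
for n in('scene','side'):
  c=cam(n); im,d=viewer.grab_frame(n)
  h=cv2.cvtColor(im,cv2.COLOR_BGR2HSV)
  for x in nets.trace(n,'tray')[:1]:
    P=cloud(c,d,x['mask']); F=P[(P[:,2]<.03)&(P[:,2]>.013)]
    for q in (F,P[P[:,2]<.03]):
      r=cv2.minAreaRect(q[:,:2].astype(np.float32)); print(n,'tray',x['conf'],r,np.percentile(q,[2,98],axis=0).round(3).tolist())
E
```

```text
[0.50074132 0.13180829 0.11850817] [ 0.15717642  0.25316522 -0.70375168] 0.06207708329844033
0.93 [240.4, 187.4, 169.0, 160.2] 9549 (array([0.49884335, 0.13430713]), np.float64(0.002755131767774041)) 0.15084614384380624 rel tcp [[-0.03189817 -0.02338296  0.02662131]
 [ 0.02795201  0.03170789  0.03331684]]
tray 0.59 [162.1, 0.2, 420.4, 114.4] [[0.39989237 0.19677313 0.00610115]
 [0.53124041 0.23514085 0.00794593]
 [0.68154184 0.2688687  0.01871004]]
scene tray 0.69 ((0.3882867395877838, -0.009789660573005676), (0.2001694291830063, 0.017389409244060516), 88.40576934814453) [[0.38, -0.109, 0.013], [0.394, 0.085, 0.019]]
scene tray 0.69 ((0.3775007426738739, -0.00991155207157135), (0.03427702933549881, 0.20037399232387543), 0.18413864076137543) [[0.37, -0.107, 0.0], [0.394, 0.086, 0.018]]
side tray 0.68 ((0.5413750410079956, 0.28954988718032837), (0.2918332815170288, 0.19480949640274048), 1.7088778018951416) [[0.398, 0.192, 0.013], [0.685, 0.381, 0.024]]
side tray 0.68 ((0.5448532104492188, 0.3018617630004883), (0.29996708035469055, 0.2192252278327942), 1.7378343343734741) [[0.401, 0.193, 0.004], [0.683, 0.379, 0.023]]
```

View pics/w2.png

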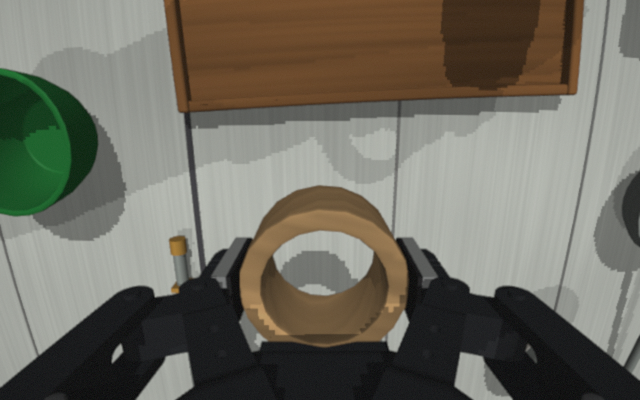

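Wrist view: the ring is held at (323,265) and level; the tray's near edge is at row 100, and its -x end is on the left. The ring goes to about (0.475, 0.288).

>>> apply_moves([
  [-0.1,1,0,0,0,0,1],
  [-0.2,1,0,0,0,0,1],
  [-0.2,1,0,0,0,0,1],
  [-0.2,1,0,0,0,0,1],
  [-0.2,1,0,0,0,0,1],
  [-0.1,0.9,0,0,0,0,1],
  [0,0.2,-0.8,0,0,0,1],
  [0,0,-1,0,0,0,1],
  [0,0,-0.8,0,0,0,1],
  [0,0,0,0,0,0,1],
])

```text
time_s: 8.18
position: [0.4758, 0.2738, 0.0454]
tcp_rot: [0.508, 0.489, -0.503, 0.5]
ft_force: [-0.5, 0.2, -0.3]
finger_gap: 0.0618
```

>>> apply_moves([
  [0,0.45,0,0.06,0.15,0,1],
  [0,0,-0.4,0,0,0,1],
  [0,0,-0.4,0,0,0,1],
  [0,0,0,0,0,0,1],
])

```text
time_s: 8.68
position: [0.4771, 0.2848, 0.0247]
tcp_rot: [0.506, 0.494, -0.506, 0.493]
ft_force: [0.4, 0.8, -0.3]
finger_gap: 0.0621
```

>>> apply_moves([
  [0,0,-0.3,0,0,0,1],
  [0,0,-0.12,0,0,0,1],
  [0,0,0,0,0,0,1],
])

```text
time_s: 9.05
position: [0.4773, 0.2848, 0.0138]
tcp_rot: [0.506, 0.494, -0.506, 0.494]
ft_force: [-0.2, 0.3, -1.4]
finger_gap: 0.0614
```

>>> apply_moves([
  [0,0,-0.05,0,0,0,1],
  [0,0,-0.03,0,0,0,1],
  [0,0,0,0,0,0,1],
])

```text
time_s: 9.43
position: [0.4775, 0.285, 0.0122]
tcp_rot: [0.506, 0.494, -0.505, 0.494]
ft_force: [-0.6, -0.5, -1.1]
finger_gap: 0.0621
```

>>> apply_moves([
  [0,0,-0.04,0,0,0,1],
  [0,0,0,0,0,0,1],
  [0,0,0,0,0,0,0.6],
  [0,0,0,0,0,0,0.3],
  [0,0,0,0,0,0,0],
  [0,0,0,0,0,0,0],
  [0,0,0,0,0,0,0],
])

```text
time_s: 10.3
position: [0.4779, 0.2852, 0.012]
tcp_rot: [0.507, 0.494, -0.505, 0.494]
ft_force: [0.5, 0.2, -0.0]
finger_gap: 0.0855
```

>>> apply_moves([
  [0,0,0.4,0,0,0,0],
  [0,0,0.8,0,0,0,0],
  [0,0,1,0,0,0,0],
  [0,0,1,0,0,0,0],
  [0,0,1,0,0,0,0],
  [0,0,1,0,0,0,0],
  [0,-0.5,1,0,0,0,0],
  [0,-1,0.5,0,0,0,0],
  [0,0,0,0,0,0,0],
])

```text
time_s: 11.42
position: [0.4788, 0.249, 0.197]
tcp_rot: [0.509, 0.493, -0.501, 0.496]
ft_force: [0.2, 0.2, 0.4]
finger_gap: 0.0854
```

```bash
python3 - <<'E'
from fit import *
s=manip.state(); print(s['position'],s['tcp_rot'])
for n in ('wrist','scene','side'):
  c=cam(n); im,d=viewer.grab_frame(n); 
  if n=='wrist': cv2.imwrite('pics/w3.png',im)
  for x in nets.trace(n,'stand')[:2]:
    P=cloud(c,d,x['mask']); 
    if len(P)<30 or abs(np.median(P[:,1])-.285)>.05: continue
    T=P[(P[:,2]>.038)&(P[:,2]<.052)]
    print(n,x['conf'],x['extent'],len(T),fit_circle(T,.0278),np.median(T[:,2]),np.percentile(T,[1,99],axis=0).round(4).tolist())
    A=np.c_[T[:,:2]-T[:,:2].mean(0),np.ones(len(T))]; U=T[:,2]>np.median(T[:,2])-.003; print('slope',np.linalg.lstsq(A[U],T[U,2],rcond=None)[0].round(3))
  for x in nets.trace(n,'tray')[:1]:
    P=cloud(c,d,x['mask']);F=P[(P[:,2]<.03)&(P[:,2]>.004)&(P[:,1]>.15)]
    if len(F)>50: print(n,'tray',x['conf'],np.percentile(F,[1,50,99],axis=0).round(4).tolist())
  for x in nets.trace(n,'jar')[:1]:
    P=cloud(c,d,x['mask']); 
    if len(P): print(n,'jar',x['conf'],np.percentile(P,[3,50,97],axis=0).round(3).tolist())
E
```

```text
[0.47879734 0.24903879 0.19703016] [ 0.5094884   0.49330002 -0.50096327  0.49609724]
wrist 0.56 [281.3, 102.3, 75.2, 72.4] 1941 (array([0.47566016, 0.28599345]), np.float64(0.002437054983668036)) 0.043629399900446786 [[0.4454, 0.2554, 0.0395], [0.5058, 0.3161, 0.0454]]
slope [-0.001 -0.001  0.044]
wrist tray 0.7 [[0.3957, 0.2, 0.006], [0.5233, 0.3034, 0.0079], [0.6781, 0.3892, 0.0187]]
wrist jar 0.7 [[0.587, 0.279, 0.023], [0.607, 0.309, 0.112], [0.648, 0.338, 0.114]]
scene 0.85 [425.5, 154.7, 30.2, 26.9] 191 (array([0.48096757, 0.28409139]), np.float64(0.0028607620419883076)) 0.042090895566785795 [[0.4482, 0.2534, 0.0384], [0.5103, 0.3154, 0.0457]]
slope [-0.     0.003  0.042]
scene tray 0.65 [[0.3994, 0.1953, 0.0042], [0.547, 0.2694, 0.0076], [0.6884, 0.3887, 0.019]]
scene jar 0.55 [[0.488, -0.291, 0.051], [0.532, -0.264, 0.08], [0.568, -0.23, 0.12]]
side 0.87 [279.5, 133.0, 21.7, 21.9] 142 (array([0.47849366, 0.28156123]), np.float64(0.0030342476598431943)) 0.04531144031745589 [[0.4473, 0.2506, 0.0382], [0.5088, 0.3158, 0.0501]]
slope [0.007 0.003 0.046]
side tray 0.77 [[0.3975, 0.1919, 0.0043], [0.5349, 0.2626, 0.0119], [0.6847, 0.4151, 0.0235]]
```

View pics/w3.png

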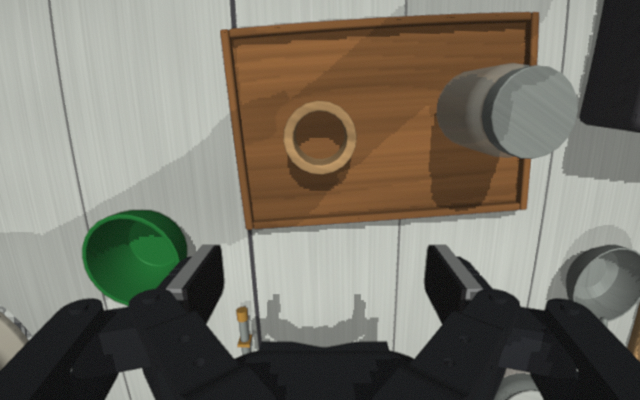

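The wrist view confirms the ring flat at (320,137) on the tray's clear end, with the jar untouched at (515,110). Its measured slope is 0 and its top is at 44 mm, with the centre near (0.4775, 0.285). Next I turn the tool 70° and go over to the gourd.

>>> apply_moves([
  [0,-1,0.3,0,0,-1,0],
  [0,-1,0.2,0,0,-1,0],
  [0,-1,0,0,0,-1,0],
  [0,-1,0,0,0,-1,0],
  [0,-1,0,0,0,-1,0],
  [0,-1,0,0,0,-1,0],
  [0,-1,0,0,0,-1,0],
  [0,-1,0,0,0,-1,0],
  [0,-1,0,0,0,-1,0],
  [0,-1,0,0,0,-1,0],
  [0,-1,0,0,0,-1,0],
  [0,-1,0,0,0,-0.7,0],
])

```text
time_s: 13.52
position: [0.4764, -0.0549, 0.2067]
tcp_rot: [0.703, 0.102, -0.696, 0.105]
ft_force: [0.0, 0.2, -0.5]
finger_gap: 0.0853
```

>>> apply_moves([
  [0,-1,0,0.35,-0.94,0,0],
  [0,-1,0,0.35,-0.94,0,0],
  [0,-1,0,0.35,-0.94,0,0],
  [-0.5,-1,0,0.35,-0.94,0,0],
  [-0.5,-1,0,0.35,-0.94,0,0],
  [-0.5,-1,0,0.35,-0.94,0,0],
  [-0.5,-1,0,0.35,-0.94,0,0],
  [0,0,0,0,0,0,0],
  [0,0,0,0,0,0,0],
])

```text
time_s: 14.65
position: [0.4333, -0.2219, 0.2065]
tcp_rot: [0.893, 0.144, -0.424, 0.047]
ft_force: [0.3, 0.7, -0.4]
finger_gap: 0.0854
```

```bash
cat >> fit.py <<'E'
def target(a):
    "tool rotation for grasping along axis a, camera on top"
    a=np.array(a)/np.linalg.norm(a); y=np.cross([0,0,1.],a); y/=np.linalg.norm(y)
    y*=-1 if np.cross(-a,y)[2]>0 else 1
    return R.from_matrix(np.c_[-a,y,np.cross(-a,y)])
def delta(p,Rt):
    s=manip.state(); d=(np.array(p)-s['position'])/.025
    t=np.degrees((Rt*R.from_quat(s['tcp_rot']).inv()).as_rotvec())/6
    print('pos',s['position'].round(4),'units',d.round(2),'turn',t.round(2),'q',s['joint_pos'].round(2),'F',s['ft_force'].round(1),'gap',s['finger_gap'].round(4),'t',s['time_s'])
E
python3 - <<'E'
from fit import *
b=np.array([.536,-.2567,.044]);a=np.array([-.625,-.234,.745])
Rt=target(a); print(Rt.as_matrix().round(2).tolist())
delta(b+.15*a,Rt)
n='wrist'; c=cam(n); im,d=viewer.grab_frame(n); cv2.imwrite('pics/w4.png',im)
for x in nets.trace(n,'gourd')[:3]:
    P=cloud(c,d,cv2.erode(x['mask'].astype(np.uint8),np.ones((5,5)))>0)
    if len(P)<50: continue
    f,e=fit_gourd(P[::5],b,a[:2]); print(x['conf'],x['extent'],len(P),np.median(P,0).round(3),f.round(4),round(e,4),np.degrees(np.arcsin(np.hypot(f[3],f[4]))).round(1),np.degrees(np.arctan2(f[4],f[3])).round(1))
E
```

```text
[[0.62, 0.35, -0.7], [0.23, -0.94, -0.26], [-0.74, -0.0, -0.67]]Traceback (most recent call last):
  File "<stdin>", line 4, in <module>
  File "fit.py", line 26, in delta
    print('pos',s['position'].round(4),'units',d.round(2),'turn',t.round(2),'q',s['joint_pos'].round(2),'F',s['ft_force'].round(1),'gap',s['finger_gap'].round(4),'t',s['time_s'])
                                                                                                                                         ^^^^^^^^^^^^^^^^^^^^^
AttributeError: 'float' object has no attribute 'round'
```

```bash
sed -i "s/s\['finger_gap'\].round(4)/round(s['finger_gap'],4)/" fit.py
cat > look.py <<'E'
from fit import *
import sys
b=np.array([.536,-.2567,.044]);a=np.array([-.625,-.234,.745])
k=float(sys.argv[1]); delta(b+k*a,target(a))
n='wrist'; c=cam(n); im,d=viewer.grab_frame(n); cv2.imwrite(sys.argv[2],im)
for x in nets.trace(n,'gourd')[:3]:
    P=cloud(c,d,cv2.erode(x['mask'].astype(np.uint8),np.ones((5,5)))>0)
    if len(P)<50: continue
    P=P[::5]
    f,e=fit_gourd(P,b,a[:2]); print(round(x['conf'],2),x['extent'],len(P),np.median(P,0).round(3),f.round(4),round(e,4),np.degrees(np.arcsin(np.hypot(f[3],f[4]))).round(1),np.degrees(np.arctan2(f[4],f[3])).round(1))
E
python3 look.py .15 pics/w4.png
```

```text
pos [ 0.4333 -0.2219  0.2065] units [ 0.36 -2.8  -2.03] turn [-0.23 -0.48  0.53] q [ 0.88  0.14 -0.01  2.31 -1.08  0.74  0.44] F [ 0.3  0.7 -0.4] gap 0.0854 t 14.65
0.7 [360.4, 166.1, 94.5, 109.7] 1069 [ 0.503 -0.261  0.082] [ 0.5401 -0.2512  0.0396 -0.6352 -0.2623] 0.003 43.4 -157.6
0.64 [1.4, 127.1, 9.0, 33.6] 32 [0.49  0.257 0.018] [ 9.7696e+00  3.6212e+00  9.5000e-03 -9.4140e-01 -3.4110e-01] 0.0004 nan -160.1look.py:10: RuntimeWarning: invalid value encountered in arcsin
  f,e=fit_gourd(P,b,a[:2]); print(round(x['conf'],2),x['extent'],len(P),np.median(P,0).round(3),f.round(4),round(e,4),np.degrees(np.arcsin(np.hypot(f[3],f[4]))).round(1),np.degrees(np.arctan2(f[4],f[3])).round(1))
```

View pics/w4.png

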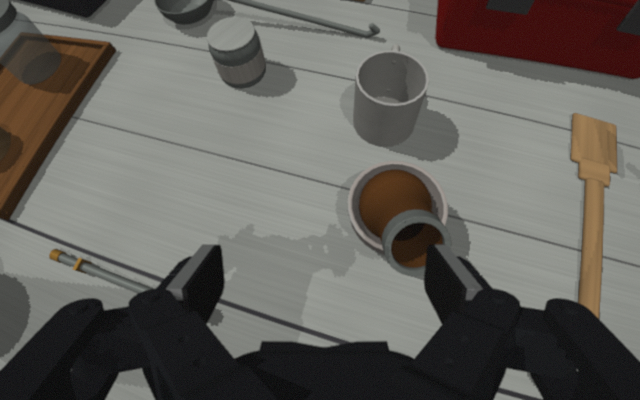

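Wrist view: brown gourd with its mouth toward me at (415,245) in the white bowl (398,210), the mug behind it at (390,95). The wrist fit includes the mouth's inside, so I trust the scene and side fits (tilt 42°, yaw -159°). I'll go to the pre-grasp pose.

>>> apply_moves([
  [0.1,-0.8,0,-0.1,-0.25,0.25,0],
  [0.1,-0.8,0,-0.1,-0.25,0.25,0],
  [0.1,-0.8,-0.4,0,0,0,0],
  [0.1,-0.4,-0.8,0,0,0,0],
  [0,0,-0.8,0,0,0,0],
  [0,0,0,0,0,0,0],
])

```text
time_s: 15.5
position: [0.4509, -0.2862, 0.1587]
tcp_rot: [0.898, 0.171, -0.398, 0.078]
ft_force: [-0.9, -0.6, -0.6]
finger_gap: 0.0854
```

```bash
python3 look.py .14 pics/w5.png 2>/dev/null
```

```text
pos [ 0.4509 -0.2862  0.1587] units [-0.1  -0.13 -0.42] turn [ 0.03  0.06 -0.19] q [ 0.96  0.36  0.    2.2  -1.17  0.79  0.73] F [-0.9 -0.6 -0.6] gap 0.0854 t 15.5
0.65 [117.3, 371.7, 38.0, 27.9] 127 [ 0.341 -0.187  0.049] [ 2.8346 14.9175  0.0253 -0.1628 -0.9874] 0.0005 nan -99.4
0.57 [288.1, 147.9, 84.0, 116.7] 1409 [ 0.499 -0.267  0.082] [ 0.5477 -0.2509  0.0376 -0.6635 -0.2343] 0.005 44.7 -160.5
```

View pics/w5.png

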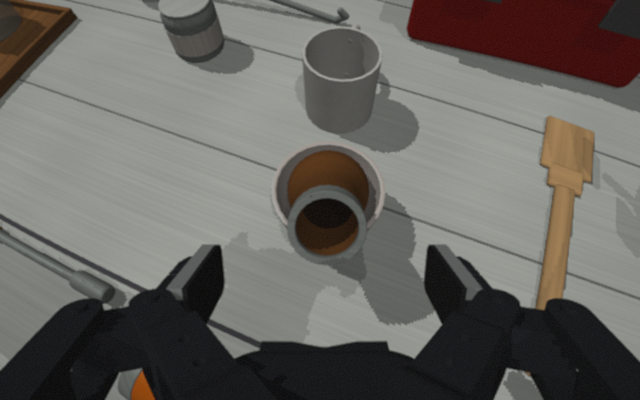

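The mouth is at (327,228), with the neck and belly stacked vertically under it and centred between the jaws (column 323), so the yaw is right. I'll advance along the axis.

>>> apply_moves([
  [-0.1,-0.13,-0.42,0,0,-0.15,0],
  [0,0,0,0,0,0,0],
  [0.5,0.19,-0.6,0,0,0,0],
  [0.5,0.19,-0.6,0,0,0,0],
  [0.2,0.08,-0.24,0,0,0,0],
  [0,0,0,0,0,0,0],
])

```text
time_s: 16.35
position: [0.4805, -0.2802, 0.1156]
tcp_rot: [0.9, 0.161, -0.397, 0.078]
ft_force: [0.1, -0.6, -0.3]
finger_gap: 0.0855
```

```bash
python3 look.py .042 pics/w6.png 2>/dev/null
```

```text
pos [ 0.4805 -0.2802  0.1156] units [ 1.17  0.55 -1.61] turn [ 0.09  0.11 -0.02] q [ 0.95  0.46 -0.05  2.2  -1.32  0.69  0.85] F [ 0.1 -0.6 -0.3] gap 0.0855 t 16.35
0.83 [102.0, 385.3, 43.0, 14.1] 60 [ 0.373 -0.188  0.035] [ 0.3762 -0.0689 -0.0312 -0.1975 -0.8807] 0.0006 64.5 -102.6
```

>>> apply_moves([
  [0.5,0.23,-0.68,0.05,0.05,0,0],
  [0.5,0.22,-0.65,0.05,0.05,0,0],
  [0.17,0.1,-0.28,0,0,0,0],
  [0,0,0,0,0,0,0],
])

```text
time_s: 16.95
position: [0.5096, -0.2704, 0.0772]
tcp_rot: [0.899, 0.16, -0.4, 0.074]
ft_force: [0.4, -0.5, 0.2]
finger_gap: 0.0854
```

```bash
python3 look.py .042 pics/w6.png 2>/dev/null
```

```text
pos [ 0.5096 -0.2704  0.0772] units [ 0.01  0.16 -0.08] turn [0.04 0.03 0.03] q [ 1.02  0.56 -0.21  2.17 -1.39  0.57  0.91] F [ 0.4 -0.5  0.2] gap 0.0854 t 16.95
0.93 [239.8, 155.6, 150.6, 193.4] 4133 [ 0.496 -0.267  0.087] [ 0.5453 -0.2519  0.0389 -0.6658 -0.2388] 0.0031 45.0 -160.3
```

View pics/w6.png

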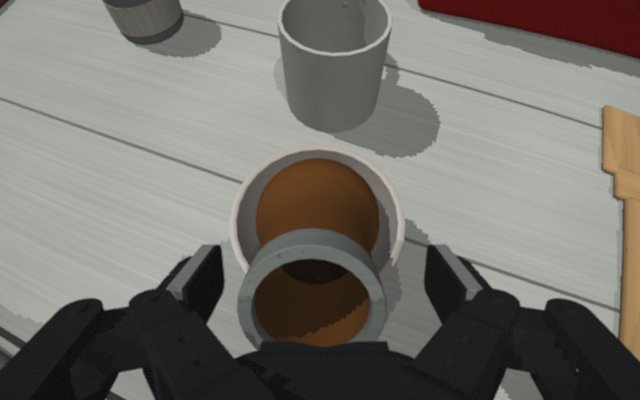

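>>> apply_moves([
  [-0.05,0.14,0,0,0,0,0],
  [0,0,0,0,0,0,0.4],
  [0,0,0,0,0,0,0.6],
  [0,0,0,0,0,0,1],
  [0,0,0,0,0,0,1],
  [0,0,0,0,0,0,1],
  [0,0,0,0,0,0,1],
])

```text
time_s: 17.92
position: [0.5076, -0.2685, 0.0788]
tcp_rot: [0.899, 0.159, -0.4, 0.076]
ft_force: [-1.1, -0.0, 1.4]
finger_gap: 0.0483
```

>>> apply_moves([
  [0,0,0.3,0,0,0,1],
  [0,0,0.5,0,0,0,1],
  [0,0,0.8,0,0,0,1],
  [0,0,1,0,0,0,1],
  [0,0,1,0,0,0,1],
  [0,0,1,0,0,0,1],
  [0,0,0.6,0,0,0,1],
  [0,0,0,0,0,0,1],
])

```text
time_s: 18.92
position: [0.5054, -0.2666, 0.2124]
tcp_rot: [0.898, 0.16, -0.403, 0.075]
ft_force: [-0.7, -1.0, -1.8]
finger_gap: 0.048
```

```bash
cat > held.py <<'E'
from fit import *
s=manip.state(); Rw=R.from_quat(s['tcp_rot']); a0=-Rw.as_matrix()[:,0]; b0=s['position']-.042*a0
print('pos',s['position'].round(4),'q',s['joint_pos'].round(2),'toolaxis',a0.round(3),'gap',round(s['finger_gap'],4),'F',s['ft_force'].round(1))
for n in ('scene','side'):
  c=cam(n); im,d=viewer.grab_frame(n); cv2.imwrite(f'pics/held_{n}.png',im)
  for x in nets.trace(n,'gourd')[:4]:
    P=cloud(c,d,cv2.erode(x['mask'].astype(np.uint8),np.ones((3,3)))>0)
    if len(P)<30 or np.linalg.norm(np.median(P,0)-b0)>.08: continue
    bb=b0-0
    P=P[np.linalg.norm(P-b0-.03*a0,axis=1)<.085]
    f,e=fit_gourd(P,b0,a0[:2]); a=np.array([f[3],f[4],np.sqrt(1-f[3]**2-f[4]**2)])
    T=Rw.inv().apply(f[:3]-s['position'])
    print(n,round(x['conf'],2),np.round(x['extent']),len(P),'belly',f[:3].round(4),'axis',a.round(3),'rms',round(e,4),'belly in tool',T.round(4),'axis in tool',Rw.inv().apply(a).round(3))
  for x in nets.trace(n,'bowl')[:3]:
    P=cloud(c,d,x['mask']); 
    if len(P)>30 and abs(np.median(P[:,1])+.26)<.05:
        T=P[P[:,2]>np.percentile(P[:,2],98)-.006]; print('bowl',fit_circle(T,.0458)[0],np.median(T[:,2]))
E
python3 held.py
```

```text
pos [ 0.5054 -0.2666  0.2124] q [ 0.96  0.27 -0.14  2.14 -1.07  0.72  0.45] toolaxis [-0.624 -0.226  0.748] gap 0.048 F [-0.7 -1.  -1.8]
scene 0.84 [206. 147.  47.  58.] 1334 belly [ 0.5338 -0.2559  0.1757] axis [-0.624 -0.235  0.745] rms 0.0012 belly in tool [ 0.0476 -0.0004  0.0017] axis in tool [-1.     0.009  0.004]
bowl [ 0.53343056 -0.25899396] 0.05639824774767145
side 0.55 [306. 187.  45.  52.] 846 belly [ 0.5336 -0.2534  0.1766] axis [-0.63  -0.278  0.725] rms 0.0011 belly in tool [ 0.0474 -0.0028  0.0005] axis in tool [-0.998  0.046  0.033]
bowl [ 0.53213285 -0.2589937 ] 0.059221833387961303
```

The gourd is held along the tool axis (both fits within about 3°), the belly is 47.5 mm ahead of the TCP, and the bowl hasn't moved. Now I right it and carry it to the ring.

>>> apply_moves([
  [0,0.5,0.2,-0.35,0.94,0,1],
  [0,1,0.2,-0.35,0.94,0,1],
  [0,1,0,-0.35,0.94,0,1],
  [0,1,0,-0.35,0.94,0,1],
  [0,1,0,-0.35,0.94,0,1],
  [0,1,0,-0.35,0.94,0,1],
  [0,1,0,-0.3,0.8,0,1],
  [0,1,0,0,0,0.8,1],
  [0,1,0,0,0,0.8,1],
  [0,1,0,0,0,0.8,1],
  [0,1,0,0,0,0.8,1],
  [0,1,0,0,0,0.8,1],
])

```text
time_s: 20.72
position: [0.4978, 0.0296, 0.2134]
tcp_rot: [-0.647, -0.268, 0.659, -0.275]
ft_force: [-0.3, 0.0, -1.5]
finger_gap: 0.0481
```

>>> apply_moves([
  [0,1,0,0,0,0.8,1],
  [0,1,0,0,0,0.8,1],
  [0,1,0,0,0,0.8,1],
  [0,1,0,0,0,0.8,1],
  [0,1,0,0,0,0.8,1],
  [0,1,0,0,0,0.5,1],
  [0,1,0,0,0,0,1],
  [0,1,0,0,0,0,1],
  [0,0,0,0,0,0,1],
])

```text
time_s: 21.85
position: [0.4969, 0.2473, 0.2134]
tcp_rot: [-0.558, -0.424, 0.567, -0.433]
ft_force: [0.0, 0.8, -2.4]
finger_gap: 0.0481
```

```bash
python3 held.py
```

```text
pos [0.4969 0.2473 0.2134] q [-0.17  0.36 -0.43  1.8   0.19  1.03 -0.94] toolaxis [0.003 0.017 1.   ] gap 0.0481 F [ 0.   0.8 -2.4]
scene 0.7 [426. 103.  29.  48.] 747 belly [0.4962 0.2476 0.1651] axis [0.062 0.018 0.998] rms 0.0014 belly in tool [ 0.0483 -0.0008 -0.0009] axis in tool [-0.998  0.056 -0.017]
bowl [ 0.53392275 -0.25879955] 0.05651255363081852
side 0.62 [284.  76.  23.  51.] 721 belly [0.4974 0.2429 0.1689] axis [ 0.011 -0.01   1.   ] rms 0.0023 belly in tool [0.0445 0.0016 0.0033] axis in tool [-1.     0.014  0.024]
bowl [ 0.53209866 -0.25905416] 0.05936264839436345
```

>>> apply_moves([
  [-0.35,0.76,0,0.08,0,0,1],
  [-0.35,0.76,-0.3,0.08,0,0,1],
  [0,0,-0.8,0,0,0,1],
  [0,0,-0.7,0,0,0,1],
  [0,0,0,0,0,0,1],
  [0,0,0,0,0,0,1],
])

```text
time_s: 22.9
position: [0.4784, 0.2848, 0.1683]
tcp_rot: [-0.564, -0.427, 0.565, -0.425]
ft_force: [0.3, -0.4, -1.9]
finger_gap: 0.0483
```

```bash
cat > ring.py <<'E'
from fit import *
for n in ('scene','side'):
  c=cam(n); im,d=viewer.grab_frame(n)
  for x in nets.trace(n,'stand')[:2]:
    P=cloud(c,d,x['mask'])
    if len(P)<30 or abs(np.median(P[:,1])-.285)>.05: continue
    S=P[(P[:,2]>.014)&(P[:,2]<.036)]; T=P[(P[:,2]>.038)&(P[:,2]<.052)]
    print(n,'stand',round(x['conf'],2),len(S),'outer-wall',fit_circle(S,.032)if len(S)>20 else '',len(T),'top',fit_circle(T,.0278) if len(T)>20 else '',np.percentile(P,[1,99],axis=0).round(3).tolist())
a=cv2.imread('pics/held_scene.png');b=cv2.imread('pics/held_side.png')
C=np.hstack([cv2.resize(a[85:205,390:520],(390,360),interpolation=cv2.INTER_CUBIC),cv2.resize(b[60:180,235:365],(390,360),interpolation=cv2.INTER_CUBIC)])
import sys; cv2.imwrite(sys.argv[1],C)
E
python3 held.py; python3 ring.py pics/c7.png
```

```text
pos [0.4784 0.2848 0.1683] q [-0.23  0.41 -0.44  1.85  0.21  0.93 -1.04] toolaxis [ 0.002 -0.001  1.   ] gap 0.0483 F [ 0.3 -0.4 -1.9]
scene 0.78 [433. 111.  28.  44.] 653 belly [0.4778 0.2858 0.1197] axis [0.063 0.002 0.998] rms 0.0015 belly in tool [ 0.0486 -0.0007 -0.0008] axis in tool [-0.998  0.057 -0.02 ]
bowl [ 0.53382155 -0.25880774] 0.056393729606768375
side 0.75 [281.  83.  20.  50.] 570 belly [0.4786 0.2856 0.1249] axis [ 0.008 -0.036  0.999] rms 0.0025 belly in tool [ 0.0435  0.0001 -0.0008] axis in tool [-0.999  0.015  0.032]
bowl [ 0.53217448 -0.25914133] 0.05946146678075726
scene stand 0.57 240 outer-wall (array([0.48167975, 0.28393755]), np.float64(0.004632688666981968)) 181 top (array([0.48056715, 0.28445762]), np.float64(0.0027479421315561928)) [[0.45, 0.254, 0.008], [0.512, 0.314, 0.045]]
side stand 0.57 157 outer-wall (array([0.47829977, 0.28400984]), np.float64(0.011771939509466256)) 150 top (array([0.47842453, 0.28114001]), np.float64(0.00298706078676407)) [[0.447, 0.25, 0.011], [0.508, 0.378, 0.05]]
```

View pics/c7.png

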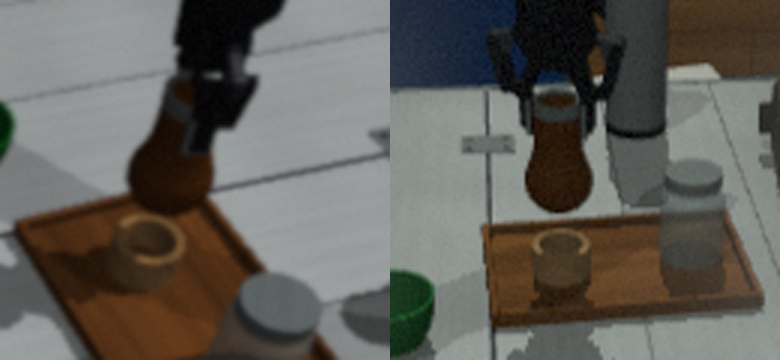

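The enlarged views show the gourd upright and mouth up, directly above the ring (scene crop: gourd (170,170), ring (148,250); side crop: gourd (558,170), ring (561,258)). I'll lower it in steps.

>>> apply_moves([
  [0.04,-0.06,-0.6,0,0,0,1],
  [0,0,-0.6,0,0,0,1],
  [0,0,-0.3,0,0,0,1],
  [0,0,0,0,0,0,1],
])

```text
time_s: 23.9
position: [0.4786, 0.2822, 0.1269]
tcp_rot: [-0.563, -0.427, 0.565, -0.425]
ft_force: [-0.1, 0.3, -1.0]
finger_gap: 0.0482
```

```bash
python3 held.py; python3 ring.py pics/c8.png
```

```text
pos [0.4786 0.2822 0.1269] q [-0.25  0.46 -0.42  1.88  0.24  0.85 -1.06] toolaxis [0.004 0.    1.   ] gap 0.0482 F [-0.1  0.3 -1. ]
scene 0.69 [429. 125.  28.  42.] 589 belly [0.4781 0.2829 0.0786] axis [0.065 0.013 0.998] rms 0.0015 belly in tool [ 0.0482 -0.0005 -0.0006] axis in tool [-0.998  0.055 -0.029]
bowl [ 0.53365021 -0.25876741] 0.05638495834359995
side 0.73 [281.  98.  19.  45.] 574 belly [0.4791 0.2837 0.0842] axis [ 0.017 -0.037  0.999] rms 0.0023 belly in tool [ 0.0426  0.0002 -0.0017] axis in tool [-0.999  0.023  0.032]
bowl [ 0.5320765  -0.25903282] 0.05927887980203271
scene stand 0.53 149 outer-wall (array([0.47872537, 0.28603656]), np.float64(0.0027008222495305653)) 98 top (array([0.48096214, 0.28443127]), np.float64(0.002562571006131369)) [[0.456, 0.254, 0.007], [0.512, 0.319, 0.045]]
side stand 0.48 141 outer-wall (array([0.47822385, 0.28385224]), np.float64(0.0037413721705084543)) 98 top (array([0.47868118, 0.28104574]), np.float64(0.002962278750503492)) [[0.447, 0.25, 0.013], [0.508, 0.311, 0.059]]
```

>>> apply_moves([
  [0.02,0.02,-0.12,0,0,0,1],
  [0,0,-0.08,0,0,0,1],
  [0,0,0,0,0,0,1],
])

```text
time_s: 24.78
position: [0.4802, 0.2832, 0.1232]
tcp_rot: [-0.564, -0.427, 0.564, -0.426]
ft_force: [0.5, 0.4, -1.6]
finger_gap: 0.0483
```

>>> apply_moves([
  [0,0,-0.06,0,0,0,1],
  [0,0,0,0,0,0,1],
])

```text
time_s: 25.02
position: [0.4801, 0.2832, 0.1215]
tcp_rot: [-0.564, -0.427, 0.564, -0.426]
ft_force: [-0.3, -0.3, -0.9]
finger_gap: 0.0482
```

>>> apply_moves([
  [0,0,-0.06,0,0,0,1],
  [0,0,0,0,0,0,1],
])

```text
time_s: 25.28
position: [0.4802, 0.2833, 0.1201]
tcp_rot: [-0.564, -0.427, 0.564, -0.426]
ft_force: [0.3, -0.0, -0.9]
finger_gap: 0.0485
```

>>> apply_moves([
  [-0.03,0,-0.06,0,0,0,1],
  [0,0,0,0,0,0,1],
])

```text
time_s: 25.52
position: [0.4797, 0.2839, 0.1193]
tcp_rot: [0.565, 0.427, -0.564, 0.426]
ft_force: [-1.3, -0.4, -0.1]
finger_gap: 0.0483
```

>>> apply_moves([
  [0,0,-0.05,0,0,0,1],
  [0,0,0,0,0,0,1],
])

```text
time_s: 25.78
position: [0.4797, 0.2843, 0.119]
tcp_rot: [0.565, 0.427, -0.564, 0.426]
ft_force: [-1.8, -0.6, 1.5]
finger_gap: 0.0479
```

>>> apply_moves([
  [0,0,-0.05,0,0,0,1],
  [0,0,0,0,0,0,1],
])

```text
time_s: 26.02
position: [0.4798, 0.2844, 0.1189]
tcp_rot: [0.565, 0.427, -0.564, 0.426]
ft_force: [-0.6, -0.0, 1.6]
finger_gap: 0.0479
```

>>> apply_moves([
  [-0.04,0.02,-0.05,0,0,0,1],
  [0,0,-0.05,0,0,0,1],
  [0,0,0,0,0,0,1],
])

```text
time_s: 26.4
position: [0.4796, 0.2848, 0.1187]
tcp_rot: [0.565, 0.426, -0.563, 0.426]
ft_force: [-1.9, -1.3, 2.9]
finger_gap: 0.0483
```

```bash
python3 held.py; python3 ring.py pics/c9.png
```

```text
pos [0.4796 0.2848 0.1187] q [-0.26  0.48 -0.41  1.88  0.25  0.83 -1.08] toolaxis [-0.003 -0.001  1.   ] gap 0.0483 F [-1.9 -1.3  2.9]
scene 0.85 [429. 126.  29.  43.] 593 belly [0.4791 0.2857 0.0706] axis [0.062 0.005 0.998] rms 0.0015 belly in tool [ 0.0481 -0.0008 -0.0007] axis in tool [-0.998  0.061 -0.024]
bowl [ 0.53360543 -0.25891375] 0.05636582291135131
side 0.65 [281. 101.  21.  44.] 566 belly [0.4793 0.2857 0.0751] axis [ 0.002 -0.036  0.999] rms 0.0023 belly in tool [ 0.0436 -0.0006 -0.0007] axis in tool [-0.999  0.015  0.032]
bowl [ 0.53210074 -0.25905979] 0.059436531406097066
scene stand 0.78 140 outer-wall (array([0.52125127, 0.24826399]), np.float64(0.009944277380315817)) 78 top (array([0.51620691, 0.25231666]), np.float64(0.008500926768693752)) [[0.467, 0.253, 0.008], [0.512, 0.301, 0.046]]
side stand 0.58 107 outer-wall (array([0.47887484, 0.28572725]), np.float64(0.001788154763057805)) 81 top (array([0.47885182, 0.2813407 ]), np.float64(0.002695055190229575)) [[0.447, 0.251, 0.012], [0.508, 0.284, 0.05]]
```

>>> apply_moves([
  [-0.06,-0.05,0.04,0,0,0,1],
  [-0.03,0,0,0,0,0,1],
  [0,0,-0.06,0,0,0,1],
  [0,0,0,0,0,0,1],
])

```text
time_s: 27.4
position: [0.4783, 0.2844, 0.1183]
tcp_rot: [0.566, 0.426, -0.562, 0.426]
ft_force: [-0.9, -0.3, 1.9]
finger_gap: 0.0486
```

>>> apply_moves([
  [0,0,-0.06,0,0,0,1],
  [0,0,0,0,0,0,1],
  [0,0,0,0,0,0,1],
])

```text
time_s: 27.78
position: [0.4783, 0.2844, 0.1183]
tcp_rot: [0.566, 0.426, -0.562, 0.426]
ft_force: [-0.4, -0.4, 2.5]
finger_gap: 0.0484
```

Seated: the descent has stopped at belly height ≈ 71 mm, with a net support of about 3.5 N and little side force. I'll let it settle while held, then check before releasing.

>>> apply_moves([
  [0,0,0,0,0,0,1],
  [0,0,0,0,0,0,1],
  [0,0,0,0,0,0,1],
  [0,0,0,0,0,0,1],
  [0,0,0,0,0,0,1],
  [0,0,0,0,0,0,1],
  [0,0,0,0,0,0,1],
  [0,0,0,0,0,0,1],
])

```text
time_s: 28.78
position: [0.4784, 0.2845, 0.1183]
tcp_rot: [0.566, 0.426, -0.562, 0.426]
ft_force: [-0.4, -0.6, 3.7]
finger_gap: 0.048
```

```bash
python3 held.py; python3 ring.py pics/c10.png
```

```text
pos [0.4784 0.2845 0.1183] q [-0.26  0.47 -0.41  1.89  0.25  0.83 -1.08] toolaxis [-0.005 -0.002  1.   ] gap 0.048 F [-0.4 -0.6  3.7]
scene 0.95 [428. 128.  31.  45.] 632 belly [0.478  0.2852 0.0699] axis [0.058 0.007 0.998] rms 0.0016 belly in tool [ 0.0484 -0.0008 -0.0004] axis in tool [-0.998  0.059 -0.026]
bowl [ 0.53361446 -0.25896278] 0.05653078916337835
side 0.6 [280. 102.  21.  46.] 540 belly [0.4783 0.2855 0.0739] axis [ 0.011 -0.036  0.999] rms 0.0023 belly in tool [ 0.0443 -0.0005 -0.0008] axis in tool [-0.999  0.025  0.028]
bowl [ 0.53195488 -0.25907048] 0.059167529487960904
bowl [ 0.67074218 -0.21764316] 0.08106346952299698
scene stand 0.59 139 outer-wall (array([0.52496927, 0.2527323 ]), np.float64(0.010307701622505782)) 74 top (array([0.51811157, 0.25963619]), np.float64(0.010365670591028671)) [[0.467, 0.252, 0.007], [0.512, 0.306, 0.045]]
```

View pics/c10.png

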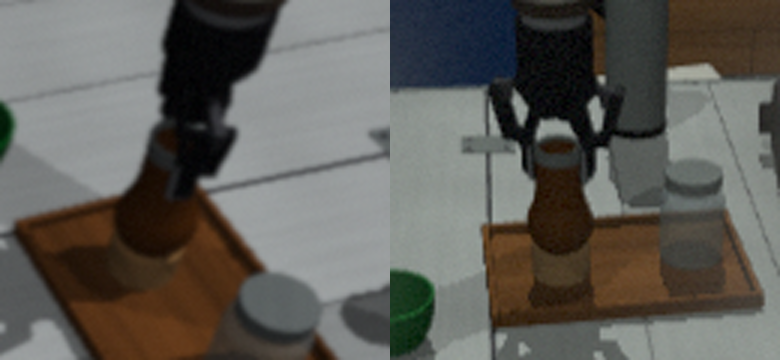

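Both views show the gourd seated on the ring ((148,215) and (560,210)), upright, with the ring flat. I'll release gently.

>>> apply_moves([
  [0,0,0,0,0,0,0.4],
  [0,0,0,0,0,0,0.2],
  [0,0,0,0,0,0,0],
  [0,0,0,0,0,0,0],
  [0,0,0,0,0,0,0],
  [0,0,0,0,0,0,0],
  [0,0,0,0,0,0,0],
])

```text
time_s: 30.15
position: [0.4782, 0.2843, 0.1171]
tcp_rot: [0.566, 0.426, -0.563, 0.426]
ft_force: [0.5, -0.4, 0.6]
finger_gap: 0.0852
```

```bash
python3 held.py | grep -v bowl
```

```text
pos [0.4782 0.2843 0.1171] q [-0.26  0.47 -0.41  1.89  0.25  0.82 -1.08] toolaxis [-0.004 -0.002  1.   ] gap 0.0852 F [ 0.5 -0.4  0.6]
scene 0.72 [430. 127.  28.  43.] 583 belly [0.4782 0.2854 0.0707] axis [0.057 0.004 0.998] rms 0.0016 belly in tool [ 0.0464 -0.0005 -0.0008] axis in tool [-0.998  0.057 -0.023]
side 0.88 [279. 102.  25.  47.] 585 belly [0.4783 0.2856 0.0745] axis [ 0.002 -0.042  0.999] rms 0.0023 belly in tool [ 0.0427 -0.0004 -0.001 ] axis in tool [-0.999  0.017  0.036]
```

Fingers are open and clear, and the gourd is unchanged. I'll rise straight up and back away.

>>> apply_moves([
  [0,0,0.4,0,0,0,0],
  [0,0,0.7,0,0,0,0],
  [0,0,1,0,0,0,0],
  [0,0,1,0,0,0,0],
  [0,0,1,0,0,0,0],
  [0,0,1,0,0,0,0],
  [0,-1,0.3,0,0,0,0],
  [0,-1,0,0,0,0,0],
  [0,-1,0,0,0,0,0],
  [0,-1,0,0,0,0,0],
  [0,0,0,0,0,0,0],
])

```text
time_s: 31.82
position: [0.4793, 0.1846, 0.2717]
tcp_rot: [0.571, 0.425, -0.557, 0.428]
ft_force: [-0.0, 0.7, -0.1]
finger_gap: 0.0854
```

```bash
sed 's/^print.*//; s/a0=-Rw.*/a0=np.array([0,0,1.]); b0=np.array([.478,.285,.071])/' held.py > fin.py; python3 - <<'E'
exec(open('fin.py').read())
E
python3 ring.py pics/c11.png
```

```text
scene 0.67 [427. 126.  36.  43.] 831 belly [0.4781 0.2859 0.0714] axis [ 0.022 -0.042  0.999] rms 0.0021 belly in tool [ 0.2011 -0.0317 -0.0944] axis in tool [-0.999  0.048  0.021]
bowl [ 0.5336556  -0.25884267] 0.05613820895479053
side 0.65 [282. 101.  20.  45.] 585 belly [0.4786 0.2855 0.0755] axis [ 0.001 -0.047  0.999] rms 0.0023 belly in tool [ 0.1971 -0.0311 -0.0942] axis in tool [-0.999  0.03   0.032]
bowl [ 0.5321044  -0.25942421] 0.0591477682885447
scene stand 0.62 143 outer-wall (array([0.52243468, 0.2513006 ]), np.float64(0.010599844737513228)) 88 top (array([0.51672799, 0.25565295]), np.float64(0.009607708243711419)) [[0.463, 0.253, 0.006], [0.511, 0.315, 0.054]]
side stand 0.73 117 outer-wall (array([0.47851476, 0.28572835]), np.float64(0.0021693996824628517)) 74 top (array([0.4775324 , 0.28156184]), np.float64(0.003346104873569574)) [[0.447, 0.25, 0.012], [0.508, 0.284, 0.048]]
```

View pics/c11.png

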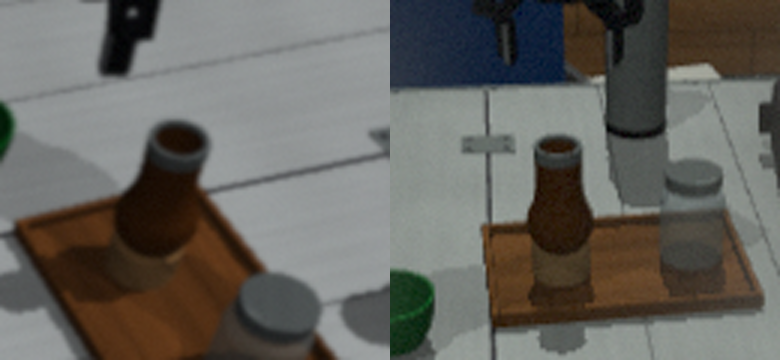

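Released, and the gourd stands at (160,190) and (560,200). I'll do one tilt check without the mouth's inside points, which bias the fit.

```bash
python3 - <<'E'
from fit import *
b=np.array([.478,.2855,.071])
for n in ('scene','side'):
  c=cam(n); im,d=viewer.grab_frame(n)
  for x in nets.trace(n,'gourd'):
    P=cloud(c,d,cv2.erode(x['mask'].astype(np.uint8),np.ones((3,3)))>0)
    if len(P)<30 or np.linalg.norm(np.median(P,0)-b)>.08: continue
    P=P[(P[:,2]<.155)]
    bb,aa=b,np.array([0,0.])
    for _ in range(4):
        r=gourd_res(np.r_[bb,aa],P,None); Q=P[abs(r)<.004]
        f,e=fit_gourd(Q,bb,aa); bb,aa=f[:3],f[3:]
    print(n,len(Q),len(P),f.round(4),round(e,4))
    # control: the same camera's sideways-only estimate from silhouette midline
    m=x['mask']; C=-cv2.Rodrigues(c[2])[0].T@c[3]; v=(b-C)[:2]; s=np.array([-v[1],v[0]])/np.linalg.norm(v)
    best=min(((np.count_nonzero(m^k),t) for t in np.radians(np.arange(-8,8.1,.5)) for k in [None] if 0),default=None)
    def sil(t,o):
        A=np.array([*(s*np.sin(t)),np.cos(t)]); B0=b+np.array([*(s*o),0]); M=np.zeros(m.shape,np.uint8)
        th=np.linspace(0,2*np.pi,40); e1=np.cross(A,[1,0,0]);e1/=np.linalg.norm(e1);e2=np.cross(A,e1)
        rings=[(h,np.sqrt(.036**2-h*h)) for h in np.linspace(-.035,.022,14)]+[(.033,.0262),(.044,.0245),(.09,.025)]
        for (h0,r0),(h1,r1) in zip(rings,rings[1:]):
            pts=np.vstack([B0+A*h+r*(np.outer(np.cos(th),e1)+np.outer(np.sin(th),e2)) for h,r in((h0,r0),(h1,r1))])
            cv2.fillConvexPoly(M,cv2.convexHull(pix(c,pts).round().astype(np.int32)),1)
        return M>0
    rows=np.arange(400)[:,None]<pix(c,[[b[0],b[1],.06]])[0,1]
    sc=min((np.count_nonzero((m^sil(np.radians(t),o/1e3))&rows),t,o) for t in np.arange(-8,8.1,1) for o in(-4,-2,0,2,4))
    print(n,'silhouette tilt deg',sc,'about sideways dir',s.round(2)); break
E
```

```text
scene 752 789 [ 0.4784  0.2858  0.07    0.0149 -0.0371] 0.0016
scene silhouette tilt deg (np.int64(66), np.float64(1.0), 0) about sideways dir [-0.63 -0.78]
side 418 464 [ 0.4784  0.2854  0.0751  0.0011 -0.0329] 0.0018
side silhouette tilt deg (np.int64(40), np.float64(1.0), 0) about sideways dir [-1.    0.04]
```

```bash
python3 -c "
from workcell import ticket,manip
print(manip.state()['time_s'],manip.state()['ft_force']); print(ticket.sign_off())"
```

```text
32.525 [ 0.88966903 -0.97113392  0.20614293]
the job is handed in; nothing more can be done
None
```

The job is handed in at 32.5 s of the 64 s allowed. I put the ring flat on the tray's clear end and let go of it. Then I lifted the brown gourd out of the bowl along its axis, stood it upright over the ring and lowered it. It rested under about 3.5 N for over a second while still held, and then I released it and backed away.

**What the last checks showed:**
- **Gourd:** its belly is over the ring at about (0.478, 0.2855), 70–75 mm above the table (71 mm expected). It leans about 2° from upright.
- **Bowl:** it is within 1 mm of where it started.
- **Jar:** it looks untouched in the last pictures.
- **Robot:** it is clear of everything, with forces near zero.

**Where checks disagreed or failed:**
- The cameras differ by 3–5 mm on height and 2–4 mm on the ring's centre.
- With the gripper in the way, the scene camera read a lean of about 3.5°. After release, the depth fits read about 2° and the outline check about 1°.
- The final ring fit from the scene camera failed because the gourd hides part of it. The side camera still has the ring at (0.478, 0.286).
- The mug, tin, ladle, spatula and straw were not measured again at the end.

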